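# Restock the laundry counter rack in reverse order

### The arm

A 6-joint arm with a two-finger parallel gripper is mounted at the origin on the work surface. World frame = base frame: x ahead of the robot, y to its left, z up, the work surface at z = 0. Lengths are in m, angles in rad, forces in N, time in s.
With the tool pointing down it reaches from about 0.425 to 0.95 m from the base axis. Payload 3.5 kg.
Tool frame: the origin (TCP) lies on the centre line of the jaws, within the pads' length; the fingertips stand 11 mm ahead of it and the grasp point (between the pads) lies 8 mm behind it; y points along the fingers, x is the direction in which the jaws open and shut, and the axes are right-handed (so a half turn about y gives the same grasp; the last joint's range is limited). The gripper opens to 85 mm and grips with 20 to 120 N. Pads are 22 mm wide; open, the fingers measure 114 mm over their backs; the gripper's body (76 mm by 85 mm) begins 54 mm behind the grasp point. The pads swing forward as they close: fully open they stand 13 mm farther back than shut.
Start: joints at [-1.253, 0.286, 1.577, -0, 1.279, -0.15], TCP at [0.304, -0.602, 0.242] pointing down, gripper open.
Joint ranges: [-2.77, 2.77], [-0.9, 2.22], [0.21, 2.48], [-1.53, 4.67], [0.24, 2.81], [-2.84, 2.84]. Speed limits (rad/s): [2.79, 2.79, 3.14, 3.14, 3.14, 3.14].

### API

Orientations are given as a unit quaternion [x, y, z, w].
In Python, from plant import get_state, read_camera, sign_off gives the robot as it stands.
- The arm moves only by the shell command python3 -m inch 'ROWS' [FORCE]. ROWS is JSON, a list of rows, each an object of numbers: "ax", "ay", "az": the turn, a rotation vector about the tool's x, y, z in rad; "x", "y", "z": the shift along the tool's x, y, z in mm; "hand": the closure, from -1 (fully open) to 1 (shut). In form: [{"ax": .., "ay": .., "az": .., "x": .., "y": .., "z": .., "hand": ..}, ...]. A call has 1 to 5 rows; each row shifts and turns the commanded pose from where the row before left it, along the tool's axes as they then stand; what a row does not reach is not made up. A row lasts 1/12 s, in which the tool goes at most 41.7 mm and 7.16 degrees, less where a joint would pass 70% of its speed; a pose out of reach is approached as far as the arm can. A call with a gripper value outside its range is refused whole. The fingers move at their own pace and stop on an object; FORCE is the grip in N (left out, the last holds). Time passes only in rows, so rows that do not move let the fingers close. It gives the time, the measured TCP pose, the force and the opening at its end, in the units of the state.
- get_state(): the state, without advancing time (a new reading comes with each control period).
- read_camera(name): name is "scene" or "top"; returns a dict with "img" (420x560x3 uint8, red, green, blue), "fov_y" (degrees; the focal length in pixels is half the picture's height over the tangent of half this angle, whatever the lens; pixels are square), "cx", "cy" (the principal point, pixels), "T" (4x4, takes a point from camera to world coordinates). Camera axes: x right, y down, z forward; pixel columns grow to the right and rows downward; lengths in m; the calibration is good to about 2 mm. A picture is of the moment at which its call begins. There is no depth.
- sign_off(): hands the job in, once; it reports no verdict.
The state is a dict: "time": time; "qpos": joint angles; "dq": joint speeds; "joint_efforts": joint torques, N m; "eef_pos": TCP position; "tcp_rot": TCP orientation; "contact_force": force on the tool from outside, world axes, zero at the start; "wrist_torque": the same for the moment, N m; "opening": opening from 0.0 (shut) to 1.0 (fully open).
Only numpy, scipy, OpenCV 4.12 (cv2) and the standard library are available. Lean on these libraries where they do the work, as an engineer would, in place of code of your own. Each camera call takes 0.05 s, during which the arm holds its last target. There are 200 camera calls.

### The job

Move the four detergent bottles from the black delivery tray to the white counter rack in reverse order: the bottle in the compartment nearest the robot in the black tray goes to the compartment farthest from the robot in the white rack, the second nearest to the second farthest, and so on. Set each one down upright on the floor of its own compartment and let go of it; do not drop or topple any bottle.

Things in the scene. Friction and masses are not known exactly. Their poses are not given: they have to be found in the camera images.
- bottle_blue: blue detergent bottle, upright and loose, 105 mm tall, 0.12 to 0.24 kg: round body 46 mm across up to 80 mm, pale band round it, a shoulder, then a blue cap 28 mm across from 88 to 105 mm. Origin at the centre of its underside, z up. At the start it stands in a compartment of the black tray.
- bottle_green: green detergent bottle, upright and loose, 105 mm tall, 0.12 to 0.24 kg: round body 46 mm across up to 80 mm, pale band round it, a shoulder, then a green cap 28 mm across from 88 to 105 mm. Origin at the centre of its underside, z up. At the start it stands in a compartment of the black tray.
- bottle_yellow: yellow detergent bottle, upright and loose, 105 mm tall, 0.12 to 0.24 kg: round body 46 mm across up to 80 mm, pale band round it, a shoulder, then a yellow cap 28 mm across from 88 to 105 mm. Origin at the centre of its underside, z up. At the start it stands in a compartment of the black tray.
- bottle_purple: purple detergent bottle, upright and loose, 105 mm tall, 0.12 to 0.24 kg: round body 46 mm across up to 80 mm, pale band round it, a shoulder, then a purple cap 28 mm across from 88 to 105 mm. Origin at the centre of its underside, z up. At the start it stands in a compartment of the black tray.
- tag_blue: blue tag block, fixed to the table close against the black tray, on the tray's -y side, beside the compartment in which the blue bottle stands at the start (same x along the tray, 48 mm from the row's centre line); it stays there as a reminder of the original order. 36 mm along the row, 16 mm deep, 24 mm high; origin at the centre of its underside.
- tag_green: green tag block, fixed to the table close against the black tray, on the tray's -y side, beside the compartment in which the green bottle stands at the start (same x along the tray, 48 mm from the row's centre line); it stays there as a reminder of the original order. 36 mm along the row, 16 mm deep, 24 mm high; origin at the centre of its underside.
- tag_yellow: yellow tag block, fixed to the table close against the black tray, on the tray's -y side, beside the compartment in which the yellow bottle stands at the start (same x along the tray, 48 mm from the row's centre line); it stays there as a reminder of the original order. 36 mm along the row, 16 mm deep, 24 mm high; origin at the centre of its underside.
- tag_purple: purple tag block, fixed to the table close against the black tray, on the tray's -y side, beside the compartment in which the purple bottle stands at the start (same x along the tray, 48 mm from the row's centre line); it stays there as a reminder of the original order. 36 mm along the row, 16 mm deep, 24 mm high; origin at the centre of its underside.
- black_tray: black delivery tray that holds the four bottles at the start: fixed, 276 mm long (x, along the row), 72 mm wide (y); four square compartments 64 mm inside, centres at x = -102, -34, 34, 102 mm, y = 0; walls 4 mm, floor 5 mm thick, rim 36 mm high. Origin: centre of underside. Its +x end is farther from the robot, yaw within 0.35 rad of world x; on the robot's left or right.
- white_rack: white counter rack, empty at the start, the place to fill: fixed, 276 mm long (x, along the row), 72 mm wide (y); four square compartments 64 mm inside, centres at x = -102, -34, 34, 102 mm, y = 0; walls 4 mm, floor 5 mm thick, rim 36 mm high. Origin: centre of underside. Its +x end is farther from the robot, yaw within 0.35 rad of world x; on the robot's left or right.
There are look-alikes about, which are no part of the job. What is shaped like the bottle_green but red is not meant.

How it is judged:
By the outcome, as a careful person would: the job done as asked, in the order asked, and still so for the second after the job is handed in, with the robot touching nothing.
It also fails if it takes over 125 s, if anything falls off the work surface, if the arm or the gripper's body presses on something with over 40 N, if the wrist force passes 120 N, or if a joint passes its speed limit or range.

## Working session

There is one attempt and no reset: what is moved stays moved. The work goes in short steps, Python scripts to look and compute and a shell command to move; the robot and the scene stay as the last step left them, time stands still between calls to the robot, and variables do not carry over. Pictures are saved under pics/ and viewed, about 12 in all and at most 16, crops included, and the job is handed in when it is done.

```bash
mkdir -p pics; ls
python3 - <<'E'
from plant import *
import cv2
s=get_state(); print(s)
for n in ("scene","top"):
    c=read_camera(n); cv2.imwrite(f"pics/{n}0.png",c["img"][:,:,::-1]); print(n,c["fov_y"],c["cx"],c["cy"],c["T"])
E
```

```text
pics
{'time': 0.0, 'qpos': array([-1.25300699e+00,  2.87208694e-01,  1.57819173e+00,  1.98205168e-05,
        1.27855383e+00, -1.50016908e-01]), 'dq': array([ 1.71453268e-04, -1.71664920e-03,  2.72614366e-04, -1.02146430e-05,
       -6.45174025e-04, -9.85603330e-04]), 'joint_efforts': array([-4.98573063e-04, -4.05987525e+01, -2.92623872e+01, -1.84752057e-04,
        5.89601143e-03,  1.15976562e-06]), 'eef_pos': array([ 0.30419978, -0.60186614,  0.24091046]), 'tcp_rot': array([-0.60172717,  0.37113145, -0.36986452,  0.60281513]), 'contact_force': array([-0.38283386,  0.25919734, -0.10207541]), 'wrist_torque': array([ 0.00671169,  0.02478717, -0.04166478]), 'opening': 0.9984421925410802}
scene 55.62322787402663 276.1766181962768 211.2527309389489 [[ 0.56975149  0.50632852 -0.64731343  0.94686421]
 [ 0.82176561 -0.34219477  0.45563585 -0.38244987]
 [ 0.00919416 -0.79153911 -0.61104935  0.4688105 ]
 [ 0.          0.          0.          1.        ]]
top 52.53756987061693 280.3145396483539 219.0303684839486 [[ 0.01389282 -0.98964244  0.14288046  0.38466883]
 [-0.99973907 -0.01633924 -0.01596307 -0.03570736]
 [ 0.01813229 -0.14262141 -0.98961121  0.83595335]
 [ 0.          0.          0.          1.        ]]
```

View pics/scene0.png

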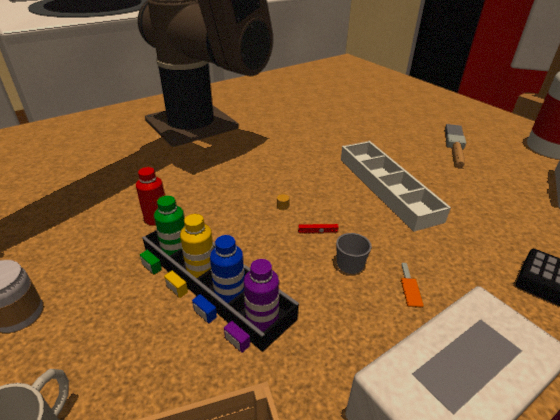

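View pics/top0.png

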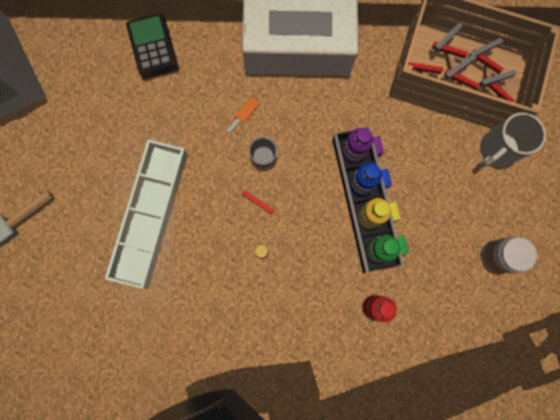

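Run:
```python
from plant import *
from scipy.spatial.transform import Rotation as R
print(R.from_quat(get_state()["tcp_rot"]).as_matrix().round(3))
```

```text
[[ 0.451 -0.001  0.893]
 [-0.893  0.002  0.451]
 [-0.002 -1.     0.   ]]
```

```bash
cat > h.py <<'E'
import numpy as np, cv2
from plant import *
def ray(c,uv):
    f=c["img"].shape[0]/2/np.tan(np.radians(c["fov_y"]/2)); T=np.array(c["T"])
    d=T[:3,:3]@np.array([(uv[0]-c["cx"])/f,(uv[1]-c["cy"])/f,1]); return T[:3,3],d
def onz(c,uv,z):
    o,d=ray(c,uv); return (o+d*(z-o[2])/d[2])
def proj(c,p):
    f=c["img"].shape[0]/2/np.tan(np.radians(c["fov_y"]/2)); T=np.array(c["T"])
    q=T[:3,:3].T@(np.array(p)-T[:3,3]); return q[:2]/q[2]*f+[c["cx"],c["cy"]]
E
python3 - <<'E'
from h import *
c=read_camera("top"); im=c["img"]; hsv=cv2.cvtColor(im,cv2.COLOR_RGB2HSV)
# rack
m=((hsv[...,1]<60)&(hsv[...,2]>90)).astype(np.uint8); m[:,:100]=0;m[:,200:]=0;m[:130]=0;m[300:]=0
m=cv2.morphologyEx(m,cv2.MORPH_CLOSE,np.ones((7,7)))
k=max(cv2.findContours(m,0,2)[0],key=cv2.contourArea)
r=cv2.minAreaRect(k); b=cv2.boxPoints(r); print("rack px",r)
P=np.array([onz(c,p,.036) for p in b]); print(P.round(4), np.linalg.norm(np.diff(P,axis=0),axis=1), P.mean(0))
# tags/bottles colours
for n,(lo,hi) in dict(green=(50,75),yellow=(22,30),blue=(105,122),purple=(128,150),red=(0,4)).items():
    m=((hsv[...,0]>=lo)&(hsv[...,0]<=hi)&(hsv[...,1]>150)&(hsv[...,2]>60)).astype(np.uint8); m[:,:330]=0; m[:,420:]=0; m[:120]=0;m[330:]=0
    q,l,s,ce=cv2.connectedComponentsWithStats(m)
    for i in range(1,q):
        if s[i,4]>15: print(n,s[i],ce[i].round(1),hsv[l==i].mean(0).round())
cr=im[120:330,320:430]; a=cv2.resize(cr,None,fx=2.8,fy=2.8,interpolation=cv2.INTER_CUBIC); g=cv2.resize(im[125:305,95:200],(343,588),interpolation=cv2.INTER_CUBIC)
cv2.imwrite("pics/crop1.png",np.hstack([a,g])[:,:,::-1])if a.shape[0]==588 else print(a.shape)
E
```

```text
rack px ((146.40855407714844, 214.08993530273438), (42.767303466796875, 147.30572509765625), 17.1759033203125)
[[0.3844 0.2754 0.036 ]
 [0.6561 0.2112 0.036 ]
 [0.6323 0.131  0.036 ]
 [0.3624 0.1989 0.036 ]] [0.27919318 0.08363897 0.27831249] [0.50878128 0.20412342 0.036     ]
green [374 235  33  26 462] [389.4 247.5] [ 64. 165. 115.]
yellow [373 197  27  24 384] [386.  208.7] [ 26. 179. 190.]
yellow [365 213  12  10  24] [369.1 218. ] [ 22. 194. 120.]
blue [357 162  34  26 541] [371.9 175. ] [113. 194. 129.]
purple [349 129  34  25 401] [363.9 140.6] [147. 165. 108.]
red [364 296  32  26 571] [380.7 308.4] [  1. 193. 142.]
```

View pics/crop1.png

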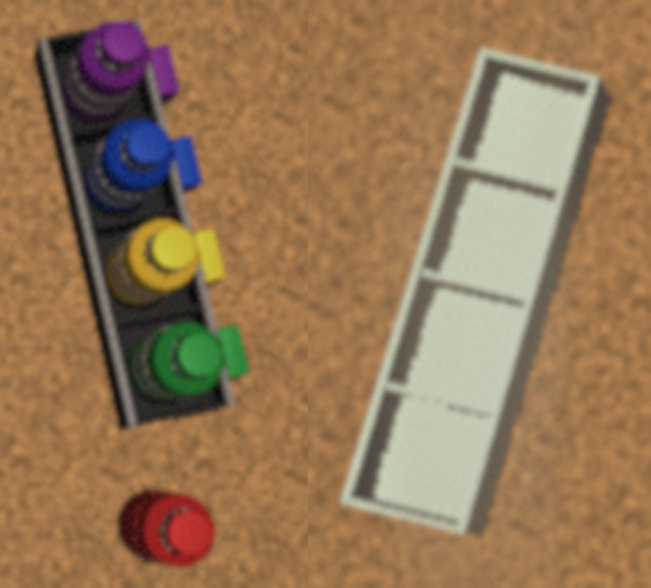

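Run:
```python
from h import *
c=read_camera("top"); s=read_camera("scene")
caps=dict(green=(392.1,246.8),yellow=(382.5,208.6),blue=(372.9,171.4),purple=(364.6,135.4))
tags=dict(green=(234,353),yellow=(210,256),blue=(187,163),purple=(165,72))
C={};G={}
for n in caps:
    C[n]=onz(c,caps[n],.110); t=tags[n]; G[n]=onz(c,(320+t[0]/2.8-.3,120+t[1]/2.8-.3),.024); print(n,C[n].round(4),G[n].round(4), "scene px",proj(s,C[n]).round(1))
# tray axis from black mask left rim line: fit from caps and tags
for D in (C,G):
    A=np.array(list(D.values()))[:,:2]; v=np.linalg.svd(A-A.mean(0))[2][0]; v*=np.sign(v[0]); print(A.mean(0),np.arctan2(v[1],v[0]),np.linalg.norm(np.diff(A,axis=0),axis=1))
# candidates drawn: tray from tags, rack from left edge
def box(im,c,o,yaw,col):
    R=np.array([[np.cos(yaw),-np.sin(yaw)],[np.sin(yaw),np.cos(yaw)]])
    def L(a,b):
        p=[tuple(int(round(x*8)) for x in proj(c,[*(R@q+o),.036])*2.0) for q in (a,b)]; cv2.line(im,p[0],p[1],col,1,cv2.LINE_AA,3)
    for x in (-.138,-.068,0,.068,.138): L((x,-.036),(x,.036))
    for y in (-.036,.036): L((-.138,y),(.138,y))
    for x in (-.102,-.034,.034,.102): print((R@[x,0]+o).round(4))
Ag=np.array(list(G.values()))[:,:2]; v=np.linalg.svd(Ag-Ag.mean(0))[2][0]; v*=np.sign(v[0]); yt=np.arctan2(v[1],v[0]); ot=Ag.mean(0)+.048*np.array([-v[1],v[0]])
outs=[]
for cc in (c,s):
    im=cv2.resize(cc["img"],None,fx=2,fy=2,interpolation=cv2.INTER_CUBIC)
    box(im,cc,ot,yt,(255,0,255)); box(im,cc,np.array([.512,.2083]),-.232,(0,0,255)); 
    if cc is s:
        for n in C:
            p=proj(s,C[n])*2; cv2.circle(im,tuple(p.astype(int)),3,(255,255,255),1)
    outs.append(im)
cv2.imwrite("pics/ov1.png",outs[0][240:620,180:900,::-1]); cv2.imwrite("pics/ov2.png",outs[1][260:720,240:920,::-1])
```

```text
green [ 0.4445 -0.2399  0.11  ] [ 0.4539 -0.2857  0.024 ] scene px [163.5 198.8]
yellow [ 0.5107 -0.2248  0.11  ] [ 0.5211 -0.2709  0.024 ] scene px [191.3 217.7]
blue [ 0.5768 -0.2091  0.11  ] [ 0.5869 -0.2563  0.024 ] scene px [223.1 238.9]
purple [ 0.6424 -0.1954  0.11  ] [ 0.6528 -0.242   0.024 ] scene px [257.9 263.5]
[ 0.54362387 -0.21732139] 0.22222165154227044 [0.06794154 0.06792489 0.06701262]
[ 0.55369271 -0.26372728] 0.21645162564514758 [0.06880858 0.06746595 0.06741103]
[ 0.4438 -0.2388]
[ 0.5102 -0.2241]
[ 0.5766 -0.2095]
[ 0.643  -0.1949]
[0.4127 0.2318]
[0.4789 0.2161]
[0.5451 0.2005]
[0.6113 0.1848]
[ 0.4438 -0.2388]
[ 0.5102 -0.2241]
[ 0.5766 -0.2095]
[ 0.643  -0.1949]
[0.4127 0.2318]
[0.4789 0.2161]
[0.5451 0.2005]
[0.6113 0.1848]
```

View pics/ov1.png

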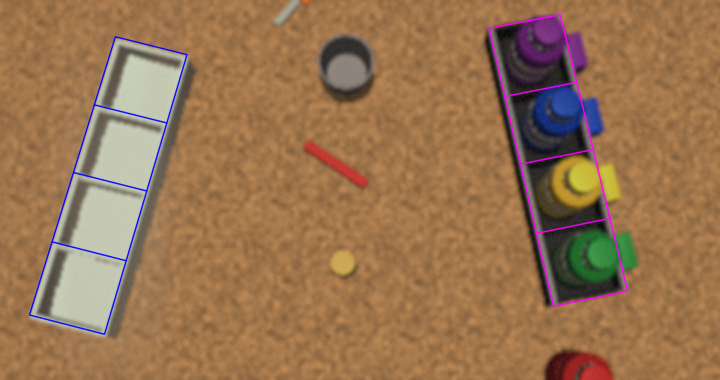

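View pics/ov2.png

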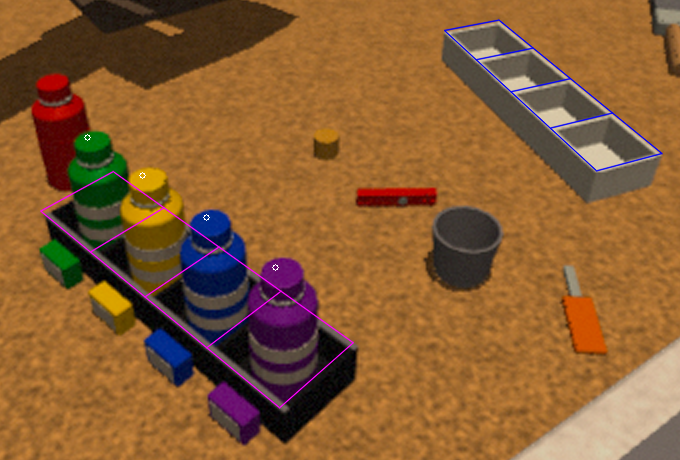

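```bash
cat > go.py <<'E'
# go.py: for (x,y,z,yaw) print tilt, needed ay, and the tool-frame shift (mm) after levelling/turning; plus shift with present axes
import sys
from h import *
from scipy.spatial.transform import Rotation as R
x,y,z,yaw=map(float,sys.argv[1:5]); s=get_state(); R0=R.from_quat(s["tcp_rot"])
Rt=R.from_matrix(np.array([[np.sin(yaw),0,np.cos(yaw)],[-np.cos(yaw),0,np.sin(yaw)],[0,-1,0]]))
d=(np.array([x,y,z])-s["eef_pos"])*1e3
print("t",round(s["time"],2),"pos",s["eef_pos"].round(4),"rotvec",(R0.inv()*Rt).as_rotvec().round(3),"after-turn shift",(Rt.inv().apply(d)).round(1),"F",s["contact_force"].round(1),"open",round(s["opening"],3),"q",s["qpos"].round(2))
E
python3 go.py .445 -.238 .20 .217
```

```text
t 0.25 pos [ 0.3043 -0.6022  0.2416] rotvec [-0.     0.251 -0.001] after-turn shift [-325.3   41.6  215.8] F [ 0.4 -0.1 -0.2] open 1.001 q [-1.25  0.29  1.58 -0.    1.28 -0.15]
```

```bash
python3 -m inch '[{"ay":0.084},{"ay":0.084},{"ay":0.083},{"x":-30,"z":20},{"x":-30,"z":20}]'
python3 -m inch '[{"x":-30,"y":5,"z":20},{"x":-30,"y":5,"z":20},{"x":-30,"y":5,"z":20},{"x":-30,"y":5,"z":20},{"x":-30,"y":5,"z":20}]'
python3 -m inch '[{"x":-30,"y":5,"z":20},{"x":-30,"y":5,"z":20},{"x":-30,"y":5,"z":20},{"x":-25,"z":15}]'
python3 go.py .445 -.238 .20 .217
```

```text
t 0.25 pos [ 0.3043 -0.6022  0.2416] rotvec [-0.     0.251 -0.001] after-turn shift [-325.3   41.6  215.8] F [ 0.4 -0.1 -0.2] open 1.001 q [-1.25  0.29  1.58 -0.    1.28 -0.15]validation failed for argument at $[0]...
validation failed for argument at $[0]...
validation failed for argument at $[0]...
```

```bash
python3 -m inch '[{"ax":0,"ay":0.084,"az":0,"x":0,"y":0,"z":0,"hand":-1},{"ax":0,"ay":0.084,"az":0,"x":0,"y":0,"z":0,"hand":-1},{"ax":0,"ay":0.083,"az":0,"x":0,"y":0,"z":0,"hand":-1},{"ax":0,"ay":0,"az":0,"x":-30,"y":0,"z":20,"hand":-1}]' 60
python3 go.py .445 -.238 .20 .217
```

```text
time: 0.58
eef_pos: [0.3152, -0.5724, 0.2417]
tcp_rot: [0.55, -0.445, 0.445, -0.549]
contact_force: [0.9, -0.5, -0.3]
opening: 1.002
t 0.58 pos [ 0.3152 -0.5724  0.2417] rotvec [ 0.002 -0.008  0.002] after-turn shift [-298.7   41.7  198.8] F [ 0.9 -0.5 -0.3] open 1.002 q [-1.22  0.24  1.63 -0.    1.27  0.14]
```

```bash
python3 -m inch '[{"ax":0,"ay":0,"az":0,"x":-30,"y":0,"z":20,"hand":-1},{"ax":0,"ay":0,"az":0,"x":-30,"y":5,"z":20,"hand":-1},{"ax":0,"ay":0,"az":0,"x":-30,"y":5,"z":20,"hand":-1},{"ax":0,"ay":0,"az":0,"x":-30,"y":5,"z":20,"hand":-1},{"ax":0,"ay":0,"az":0,"x":-30,"y":5,"z":20,"hand":-1}]' |tail -1
python3 -m inch '[{"ax":0,"ay":0,"az":0,"x":-30,"y":5,"z":20,"hand":-1},{"ax":0,"ay":0,"az":0,"x":-30,"y":5,"z":20,"hand":-1},{"ax":0,"ay":0,"az":0,"x":-30,"y":5,"z":20,"hand":-1},{"ax":0,"ay":0,"az":0,"x":-30,"y":5,"z":20,"hand":-1},{"ax":0,"ay":0,"az":0,"x":-25,"y":0,"z":15,"hand":-1}]' |tail -1
python3 -m inch '[{"ax":0,"ay":0,"az":0,"x":0,"y":0,"z":0,"hand":-1},{"ax":0,"ay":0,"az":0,"x":0,"y":0,"z":0,"hand":-1}]' |tail -1
python3 go.py .445 -.238 .20 .217
```

```text
opening: 1.0
opening: 1.001
opening: 0.998
t 1.58 pos [ 0.4447 -0.2376  0.2023] rotvec [0.    0.003 0.   ] after-turn shift [0.4 2.3 0.2] F [0.9 0.  0.6] open 0.998 q [-0.69 -0.06  2.03 -0.    1.17  0.66]
```

```bash
python3 -m inch '[{"ax":0,"ay":0,"az":0,"x":0,"y":32,"z":0,"hand":-1},{"ax":0,"ay":0,"az":0,"x":0,"y":35,"z":0,"hand":-1},{"ax":0,"ay":0,"az":0,"x":0,"y":35,"z":0,"hand":-1},{"ax":0,"ay":0,"az":0,"x":0,"y":25,"z":0,"hand":-1},{"ax":0,"ay":0,"az":0,"x":0,"y":15,"z":0,"hand":-1}]'
python3 go.py .445 -.238 .06 .217
python3 - <<'E'
from h import *
s=read_camera("scene")["img"]; t=read_camera("top")["img"]
cv2.imwrite("pics/g1.png",np.hstack([cv2.resize(s[100:350,80:330],(400,400)),cv2.resize(t[120:330,300:510],(400,400))])[:,:,::-1])
E
```

```text
time: 2.0
eef_pos: [0.4424, -0.239, 0.057]
tcp_rot: [0.551, -0.445, 0.442, -0.551]
contact_force: [-0.0, 0.8, 0.5]
opening: 1.001
t 2.0 pos [ 0.4424 -0.239   0.057 ] rotvec [ 0.003 -0.002 -0.003] after-turn shift [-0.4 -3.   2.8] F [-0.   0.8  0.5] open 1.001 q [-0.7   0.15  2.11 -0.    0.88  0.66]
```

View pics/g1.png

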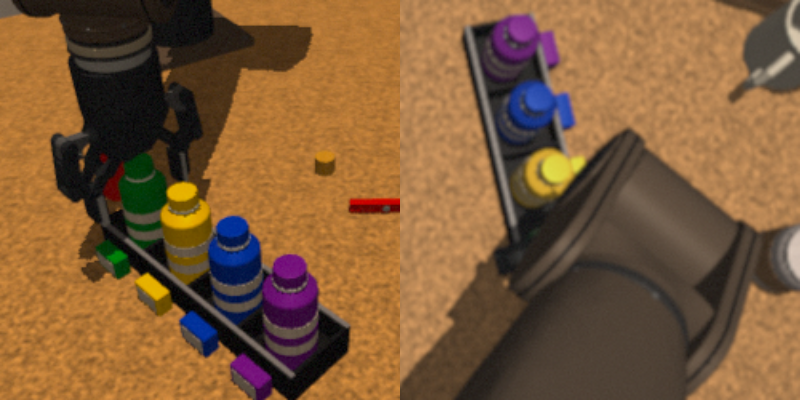

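```bash
python3 -m inch '[{"ax":0,"ay":0,"az":0,"x":0,"y":-2,"z":2,"hand":1},{"ax":0,"ay":0,"az":0,"x":0,"y":0,"z":0,"hand":1},{"ax":0,"ay":0,"az":0,"x":0,"y":0,"z":0,"hand":1},{"ax":0,"ay":0,"az":0,"x":0,"y":0,"z":0,"hand":1},{"ax":0,"ay":0,"az":0,"x":0,"y":0,"z":0,"hand":1}]' 50
python3 -m inch '[{"ax":0,"ay":0,"az":0,"x":0,"y":0,"z":0,"hand":1},{"ax":0,"ay":0,"az":0,"x":0,"y":0,"z":0,"hand":1},{"ax":0,"ay":0,"az":0,"x":0,"y":0,"z":0,"hand":1},{"ax":0,"ay":0,"az":0,"x":0,"y":0,"z":0,"hand":1}]'
python3 go.py .445 -.238 .06 .217
```

```text
time: 2.52
eef_pos: [0.4477, -0.2394, 0.0647]
tcp_rot: [0.551, -0.442, 0.444, -0.551]
contact_force: [-1.4, 2.4, 6.2]
opening: 0.523
time: 2.85
eef_pos: [0.4477, -0.2394, 0.0647]
tcp_rot: [0.551, -0.441, 0.444, -0.551]
contact_force: [-0.5, 1.4, 6.1]
opening: 0.526
t 2.85 pos [ 0.4477 -0.2394  0.0647] rotvec [-0.002  0.     0.003] after-turn shift [-1.9  4.7 -2.3] F [-0.5  1.4  6.1] open 0.526 q [-0.69  0.15  2.1  -0.    0.89  0.66]
```

```bash
python3 -m inch '[{"ax":0,"ay":0,"az":0,"x":0,"y":-10,"z":0,"hand":1},{"ax":0,"ay":0,"az":0,"x":0,"y":-25,"z":0,"hand":1},{"ax":0,"ay":0,"az":0,"x":0,"y":-35,"z":0,"hand":1},{"ax":0,"ay":0,"az":0,"x":0,"y":-35,"z":0,"hand":1},{"ax":0,"ay":0,"az":0,"x":0,"y":-35,"z":0,"hand":1}]'
python3 -m inch '[{"ax":0,"ay":0.09,"az":0,"x":0,"y":-10,"z":0,"hand":1},{"ax":0,"ay":0.09,"az":0,"x":0,"y":0,"z":0,"hand":1},{"ax":0,"ay":0.09,"az":0,"x":0,"y":0,"z":0,"hand":1},{"ax":0,"ay":0.09,"az":0,"x":0,"y":0,"z":0,"hand":1},{"ax":0,"ay":0.09,"az":0,"x":0,"y":0,"z":0,"hand":1}]'
python3 go.py .6113 .1848 .21 -.232
```

```text
time: 3.27
eef_pos: [0.4457, -0.2378, 0.2037]
tcp_rot: [0.551, -0.443, 0.443, -0.551]
contact_force: [1.2, -0.7, -1.7]
opening: 0.528
time: 3.68
eef_pos: [0.446, -0.238, 0.2126]
tcp_rot: [-0.437, 0.556, -0.556, 0.437]
contact_force: [0.3, 0.0, -2.7]
opening: 0.522
t 3.68 pos [ 0.446  -0.238   0.2126] rotvec [ 0.    -0.005  0.   ] after-turn shift [-449.5    2.6   63.7] F [ 0.3  0.  -2.7] open 0.522 q [-0.69 -0.06  2.02 -0.    1.19  1.12]
```

```bash
python3 -m inch '[{"ax":0,"ay":0,"az":0,"x":-15,"y":0,"z":2,"hand":1},{"ax":0,"ay":0,"az":0,"x":-30,"y":0,"z":4,"hand":1},{"ax":0,"ay":0,"az":0,"x":-36,"y":0,"z":5,"hand":1},{"ax":0,"ay":0,"az":0,"x":-36,"y":0,"z":5,"hand":1},{"ax":0,"ay":0,"az":0,"x":-36,"y":0,"z":5,"hand":1}]' |tail -1
python3 -m inch '[{"ax":0,"ay":0,"az":0,"x":-36,"y":0,"z":5,"hand":1},{"ax":0,"ay":0,"az":0,"x":-36,"y":0,"z":5,"hand":1},{"ax":0,"ay":0,"az":0,"x":-36,"y":0,"z":5,"hand":1},{"ax":0,"ay":0,"az":0,"x":-36,"y":0,"z":5,"hand":1},{"ax":0,"ay":0,"az":0,"x":-36,"y":0,"z":5,"hand":1}]' |tail -1
python3 -m inch '[{"ax":0,"ay":0,"az":0,"x":-36,"y":0,"z":5,"hand":1},{"ax":0,"ay":0,"az":0,"x":-36,"y":0,"z":5,"hand":1},{"ax":0,"ay":0,"az":0,"x":-28,"y":0,"z":5,"hand":1},{"ax":0,"ay":0,"az":0,"x":-15,"y":0,"z":3,"hand":1},{"ax":0,"ay":0,"az":0,"x":0,"y":0,"z":0,"hand":1}]'
python3 go.py .6113 .1848 .21 -.232
```

```text
opening: 0.529
opening: 0.52
time: 4.93
eef_pos: [0.6123, 0.1858, 0.2123]
tcp_rot: [-0.439, 0.554, -0.554, 0.44]
contact_force: [-0.7, -0.9, -2.1]
opening: 0.525
t 4.93 pos [0.6123 0.1858 0.2123] rotvec [ 0.     0.002 -0.001] after-turn shift [ 1.2  2.3 -0.8] F [-0.7 -0.9 -2.1] open 0.525 q [0.14 0.23 1.7  0.   1.21 1.94]
```

```bash
python3 -m inch '[{"ax":0,"ay":0,"az":0,"x":1,"y":20,"z":-1,"hand":1},{"ax":0,"ay":0,"az":0,"x":0,"y":35,"z":0,"hand":1},{"ax":0,"ay":0,"az":0,"x":0,"y":30,"z":0,"hand":1},{"ax":0,"ay":0,"az":0,"x":0,"y":12,"z":0,"hand":1},{"ax":0,"ay":0,"az":0,"x":0,"y":0,"z":0,"hand":1}]'|tail -2
python3 go.py .6113 .1848 .066 -.232
python3 - <<'E'
from h import *
s=read_camera("scene")["img"]; t=read_camera("top")["img"]
cv2.imwrite("pics/g2.png",np.hstack([cv2.resize(s[60:260,300:500],(400,400)),cv2.resize(t[100:300,90:290],(400,400))])[:,:,::-1])
E
```

```text
contact_force: [-0.0, 0.4, -2.4]
opening: 0.525
t 5.35 pos [0.6075 0.1807 0.1108] rotvec [ 0.009 -0.002  0.004] after-turn shift [-4.8 44.8  2.7] F [-0.   0.4 -2.4] open 0.525 q [ 0.13  0.34  1.77 -0.    1.05  1.93]
```

View pics/g2.png

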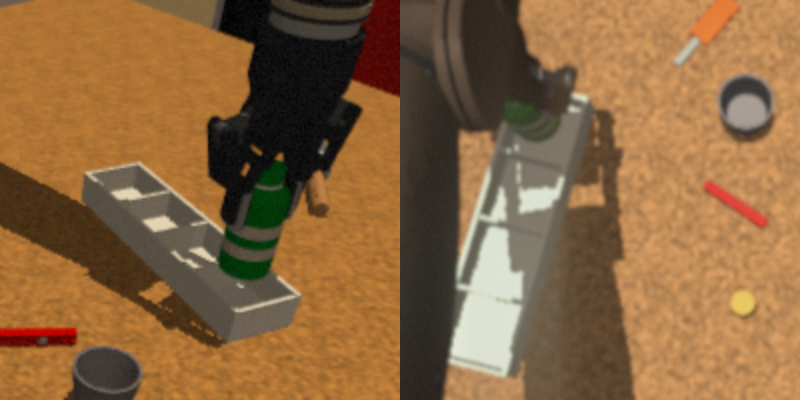

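```bash
python3 -m inch '[{"ax":0,"ay":0,"az":0,"x":0,"y":0,"z":0,"hand":1},{"ax":0,"ay":0,"az":0,"x":0,"y":0,"z":0,"hand":1}]'|tail -1
python3 go.py .6113 .1848 .066 -.232
python3 - <<'E'
from h import *
c=read_camera("scene"); s=get_state(); p=s["eef_pos"]; b=p-[0,0,.0597]
hsv=cv2.cvtColor(c["img"],cv2.COLOR_RGB2HSV); m=((hsv[...,0]>45)&(hsv[...,0]<80)&(hsv[...,1]>120)&(hsv[...,2]>30)).astype(np.uint8); m[:,:380]=0
im=cv2.resize(c["img"],None,fx=4,fy=4)
for h in (0,.02,.04,.06,.08,.105):
    q=proj(c,b+[0,0,h]); cv2.circle(im,tuple((q*4).astype(int)),4,(255,255,255),-1)
ys,xs=np.nonzero(m)
for y in range(ys.min(),ys.max()+1,5): r=xs[ys==y]; print(y,r.min() if len(r) else None,r.max() if len(r) else None)
q0,q1=proj(c,b),proj(c,b+[0,0,.105]); print(q0,q1)
cv2.imwrite("pics/g3.png",im[400:880,1480:2080,::-1])
E
```

```text
opening: 0.522
t 5.62 pos [0.6128 0.182  0.1184] rotvec [-0.005 -0.001 -0.002] after-turn shift [-2.4 52.4 -2.1] F [-0.1 -0.1 -2. ] open 0.522 q [ 0.13  0.33  1.76 -0.    1.05  1.93]
137 441 442
142 436 446
147 433 445
152 430 448
157 429 448
162 428 447
167 427 445
172 417 418
177 419 442
182 415 434
187 413 439
192 415 437
197 425 431
[424.35595201 190.60694644] [439.33755527 138.48729989]
```

View pics/g3.png

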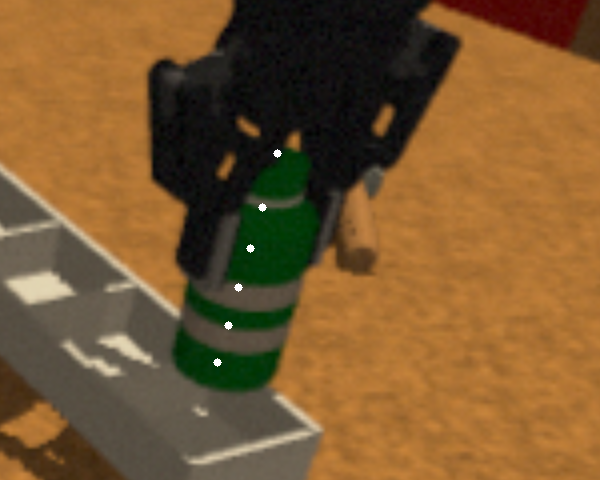

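```bash
python3 -m inch '[{"ax":0,"ay":0,"az":0,"x":-2,"y":20,"z":-1,"hand":1},{"ax":0,"ay":0,"az":0,"x":0,"y":18,"z":0,"hand":1},{"ax":0,"ay":0,"az":0,"x":0,"y":8,"z":0,"hand":1},{"ax":0,"ay":0,"az":0,"x":0,"y":0,"z":0,"hand":1},{"ax":0,"ay":0,"az":0,"x":0,"y":0,"z":0,"hand":1}]'|tail -2
python3 go.py .6113 .1848 .0647 -.232
```

```text
contact_force: [-0.1, 0.1, -1.3]
opening: 0.522
t 6.08 pos [0.6107 0.1841 0.0698] rotvec [-0.    -0.001 -0.   ] after-turn shift [-0.8  5.1  0.4] F [-0.1  0.1 -1.3] open 0.522 q [ 0.13  0.39  1.78 -0.    0.97  1.94]
```

```bash
python3 -m inch '[{"ax":0,"ay":0,"az":0,"x":0,"y":2,"z":0,"hand":1},{"ax":0,"ay":0,"az":0,"x":0,"y":2,"z":0,"hand":1},{"ax":0,"ay":0,"az":0,"x":0,"y":0,"z":0,"hand":1},{"ax":0,"ay":0,"az":0,"x":0,"y":0,"z":0,"hand":1}]'|tail -2
python3 go.py .6113 .1848 .0647 -.232
```

```text
contact_force: [0.5, -0.2, -2.2]
opening: 0.527
t 6.42 pos [0.6108 0.1842 0.0659] rotvec [-0.001 -0.001 -0.   ] after-turn shift [-0.7  1.2  0.3] F [ 0.5 -0.2 -2.2] open 0.527 q [ 0.13  0.4   1.78 -0.    0.96  1.94]
```

```bash
python3 -m inch '[{"ax":0,"ay":0,"az":0,"x":0,"y":1.5,"z":0,"hand":1},{"ax":0,"ay":0,"az":0,"x":0,"y":0,"z":0,"hand":1},{"ax":0,"ay":0,"az":0,"x":0,"y":0,"z":0,"hand":1}]'|tail -2
python3 -m inch '[{"ax":0,"ay":0,"az":0,"x":0,"y":1,"z":0,"hand":1},{"ax":0,"ay":0,"az":0,"x":0,"y":0,"z":0,"hand":1},{"ax":0,"ay":0,"az":0,"x":0,"y":0,"z":0,"hand":1}]'|tail -2
python3 go.py .6113 .1848 .0647 -.232
```

```text
contact_force: [-0.7, 0.1, 1.4]
opening: 0.524
contact_force: [-1.5, -0.3, 6.1]
opening: 0.522
t 6.92 pos [0.6114 0.1842 0.0648] rotvec [-0.002 -0.001 -0.   ] after-turn shift [-0.5  0.1 -0.3] F [-1.5 -0.3  6.1] open 0.522 q [ 0.13  0.4   1.78 -0.    0.96  1.94]
```

```bash
python3 -m inch '[{"ax":0,"ay":0,"az":0,"x":0,"y":-1,"z":0,"hand":0.3},{"ax":0,"ay":0,"az":0,"x":0,"y":0,"z":0,"hand":-1},{"ax":0,"ay":0,"az":0,"x":0,"y":0,"z":0,"hand":-1},{"ax":0,"ay":0,"az":0,"x":0,"y":0,"z":0,"hand":-1},{"ax":0,"ay":0,"az":0,"x":0,"y":0,"z":0,"hand":-1}]'|tail -2
python3 -m inch '[{"ax":0,"ay":0,"az":0,"x":0,"y":-5,"z":0,"hand":-1},{"ax":0,"ay":0,"az":0,"x":0,"y":-30,"z":0,"hand":-1},{"ax":0,"ay":0,"az":0,"x":0,"y":-38,"z":0,"hand":-1},{"ax":0,"ay":0,"az":0,"x":0,"y":-38,"z":0,"hand":-1},{"ax":0,"ay":0,"az":0,"x":0,"y":-30,"z":0,"hand":-1}]'|tail -2
python3 -m inch '[{"ax":0,"ay":-0.09,"az":0,"x":0,"y":0,"z":0,"hand":-1},{"ax":0,"ay":-0.09,"az":0,"x":0,"y":0,"z":0,"hand":-1},{"ax":0,"ay":-0.09,"az":0,"x":0,"y":0,"z":0,"hand":-1},{"ax":0,"ay":-0.09,"az":0,"x":0,"y":0,"z":0,"hand":-1},{"ax":0,"ay":-0.09,"az":0,"x":0,"y":0,"z":0,"hand":-1}]'|tail -2
python3 go.py .511 -.223 .2 .217
```

```text
contact_force: [0.2, -0.0, 0.0]
opening: 0.996
contact_force: [1.0, 0.5, 0.1]
opening: 1.001
contact_force: [0.3, -0.2, -1.0]
opening: 1.0
t 8.17 pos [0.6104 0.1841 0.2052] rotvec [-0.     0.004 -0.   ] after-turn shift [ 376.2    5.2 -184.8] F [ 0.3 -0.2 -1. ] open 1.0 q [0.13 0.24 1.71 0.   1.2  1.48]
```

```bash
python3 -m inch '[{"ax":0,"ay":0,"az":0,"x":34,"y":0,"z":-17,"hand":-1},{"ax":0,"ay":0,"az":0,"x":34,"y":0,"z":-17,"hand":-1},{"ax":0,"ay":0,"az":0,"x":34,"y":0,"z":-17,"hand":-1},{"ax":0,"ay":0,"az":0,"x":34,"y":0,"z":-17,"hand":-1},{"ax":0,"ay":0,"az":0,"x":34,"y":0,"z":-17,"hand":-1}]'|tail -1
python3 -m inch '[{"ax":0,"ay":0,"az":0,"x":34,"y":0,"z":-17,"hand":-1},{"ax":0,"ay":0,"az":0,"x":34,"y":0,"z":-17,"hand":-1},{"ax":0,"ay":0,"az":0,"x":34,"y":0,"z":-17,"hand":-1},{"ax":0,"ay":0,"az":0,"x":34,"y":0,"z":-17,"hand":-1},{"ax":0,"ay":0,"az":0,"x":34,"y":0,"z":-17,"hand":-1}]'|tail -1
python3 -m inch '[{"ax":0,"ay":0,"az":0,"x":36,"y":5,"z":-15,"hand":-1},{"ax":0,"ay":0,"az":0,"x":0,"y":0,"z":0,"hand":-1},{"ax":0,"ay":0,"az":0,"x":0,"y":0,"z":0,"hand":-1},{"ax":0,"ay":0,"az":0,"x":0,"y":0,"z":0,"hand":-1}]'|tail -1
python3 go.py .511 -.223 .062 .217
python3 - <<'E'
from h import *
s=read_camera("scene")["img"]; t=read_camera("top")["img"]
cv2.imwrite("pics/g4.png",np.hstack([cv2.resize(s[60:360,110:410],(400,400)),cv2.resize(t[100:300,90:290],(400,400))])[:,:,::-1])
E
```

```text
opening: 1.005
opening: 1.003
opening: 0.995
t 9.33 pos [ 0.5106 -0.2227  0.1999] rotvec [-0.    -0.001 -0.001] after-turn shift [  0.4 137.9   0.3] F [-0.1  0.4  0.6] open 0.995 q [-0.59  0.07  1.91  0.    1.17  0.76]
```

View pics/g4.png

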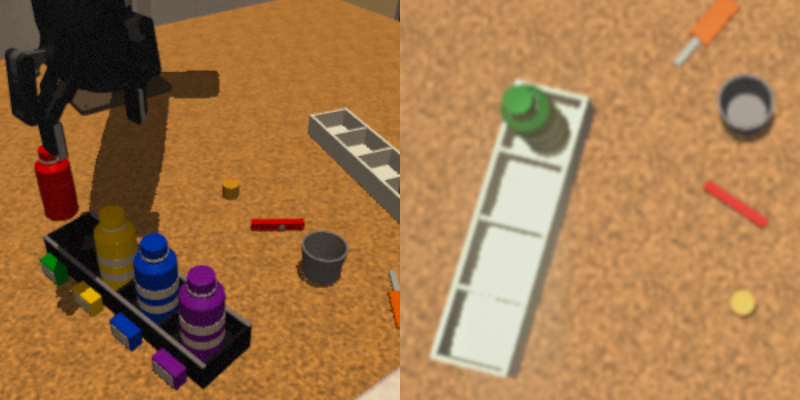

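Green now stands upright in the far compartment (top crop ~(525,108)), and the gripper is over yellow.

```bash
python3 -m inch '[{"ax":0,"ay":0,"az":0,"x":0,"y":32,"z":0,"hand":-1},{"ax":0,"ay":0,"az":0,"x":0,"y":35,"z":0,"hand":-1},{"ax":0,"ay":0,"az":0,"x":0,"y":35,"z":0,"hand":-1},{"ax":0,"ay":0,"az":0,"x":0,"y":25,"z":0,"hand":-1},{"ax":0,"ay":0,"az":0,"x":0,"y":11,"z":0,"hand":-1}]'|tail -2
python3 -m inch '[{"ax":0,"ay":0,"az":0,"x":0,"y":0,"z":0,"hand":-1},{"ax":0,"ay":0,"az":0,"x":0,"y":0,"z":0,"hand":-1},{"ax":0,"ay":0,"az":0,"x":0,"y":0,"z":0,"hand":1},{"ax":0,"ay":0,"az":0,"x":0,"y":0,"z":0,"hand":1},{"ax":0,"ay":0,"az":0,"x":0,"y":0,"z":0,"hand":1}]' 50|tail -2
python3 -m inch '[{"ax":0,"ay":0,"az":0,"x":0,"y":0,"z":0,"hand":1},{"ax":0,"ay":0,"az":0,"x":0,"y":0,"z":0,"hand":1},{"ax":0,"ay":0,"az":0,"x":0,"y":0,"z":0,"hand":1},{"ax":0,"ay":0,"az":0,"x":0,"y":0,"z":0,"hand":1},{"ax":0,"ay":0,"az":0,"x":0,"y":0,"z":0,"hand":1}]'|tail -2
python3 go.py .511 -.223 .062 .217
```

```text
contact_force: [-0.1, 1.3, -1.1]
opening: 1.006
contact_force: [0.2, -0.0, 0.9]
opening: 0.606
contact_force: [-0.6, 2.1, 6.2]
opening: 0.524
t 10.68 pos [ 0.5119 -0.2235  0.064 ] rotvec [-0.002 -0.     0.002] after-turn shift [-0.7  2.  -0.8] F [-0.6  2.1  6.2] open 0.524 q [-0.59  0.25  1.98  0.    0.91  0.76]
```

```bash
python3 -m inch '[{"ax":0,"ay":0,"az":0,"x":0,"y":-10,"z":0,"hand":1},{"ax":0,"ay":0,"az":0,"x":0,"y":-25,"z":0,"hand":1},{"ax":0,"ay":0,"az":0,"x":0,"y":-35,"z":0,"hand":1},{"ax":0,"ay":0,"az":0,"x":0,"y":-35,"z":0,"hand":1},{"ax":0,"ay":0,"az":0,"x":0,"y":-35,"z":0,"hand":1}]'|tail -2
python3 -m inch '[{"ax":0,"ay":0.09,"az":0,"x":0,"y":-10,"z":0,"hand":1},{"ax":0,"ay":0.09,"az":0,"x":0,"y":0,"z":0,"hand":1},{"ax":0,"ay":0.09,"az":0,"x":0,"y":0,"z":0,"hand":1},{"ax":0,"ay":0.09,"az":0,"x":0,"y":0,"z":0,"hand":1},{"ax":0,"ay":0.09,"az":0,"x":0,"y":0,"z":0,"hand":1}]'|tail -2
python3 go.py .5451 .2005 .21 -.232
```

```text
contact_force: [0.7, 0.0, -1.2]
opening: 0.525
contact_force: [0.0, -0.1, -2.0]
opening: 0.527
t 11.52 pos [ 0.5103 -0.2227  0.2122] rotvec [ 0.    -0.006  0.   ] after-turn shift [-419.9    2.2  -63.4] F [ 0.  -0.1 -2. ] open 0.527 q [-0.59  0.05  1.9  -0.    1.19  1.21]
```

```bash
python3 -m inch '[{"ax":0,"ay":0,"az":0,"x":-15,"y":0,"z":-2,"hand":1},{"ax":0,"ay":0,"az":0,"x":-30,"y":0,"z":-4,"hand":1},{"ax":0,"ay":0,"az":0,"x":-36,"y":0,"z":-5,"hand":1},{"ax":0,"ay":0,"az":0,"x":-36,"y":0,"z":-5,"hand":1},{"ax":0,"ay":0,"az":0,"x":-36,"y":0,"z":-5,"hand":1}]' |tail -1
python3 -m inch '[{"ax":0,"ay":0,"az":0,"x":-36,"y":0,"z":-5,"hand":1},{"ax":0,"ay":0,"az":0,"x":-36,"y":0,"z":-5,"hand":1},{"ax":0,"ay":0,"az":0,"x":-36,"y":0,"z":-5,"hand":1},{"ax":0,"ay":0,"az":0,"x":-36,"y":0,"z":-5,"hand":1},{"ax":0,"ay":0,"az":0,"x":-36,"y":0,"z":-5,"hand":1}]' |tail -1
python3 -m inch '[{"ax":0,"ay":0,"az":0,"x":-36,"y":0,"z":-5,"hand":1},{"ax":0,"ay":0,"az":0,"x":-33,"y":0,"z":-7,"hand":1},{"ax":0,"ay":0,"az":0,"x":-18,"y":0,"z":-5,"hand":1},{"ax":0,"ay":0,"az":0,"x":0,"y":0,"z":0,"hand":1},{"ax":0,"ay":0,"az":0,"x":0,"y":0,"z":0,"hand":1}]'|tail -2
python3 go.py .5451 .2005 .0642 -.232
```

```text
opening: 0.523
opening: 0.521
contact_force: [-0.2, -0.2, -0.7]
opening: 0.522
t 12.77 pos [0.5455 0.2016 0.2117] rotvec [0.001 0.003 0.001] after-turn shift [  1.2 147.5  -0.2] F [-0.2 -0.2 -0.7] open 0.522 q [ 0.18  0.11  1.84 -0.    1.19  1.98]
```

Aligned; lower to just above the floor.

```bash
python3 -m inch '[{"ax":0,"ay":0,"az":0,"x":1,"y":20,"z":0,"hand":1},{"ax":0,"ay":0,"az":0,"x":0,"y":35,"z":0,"hand":1},{"ax":0,"ay":0,"az":0,"x":0,"y":30,"z":0,"hand":1},{"ax":0,"ay":0,"az":0,"x":0,"y":15,"z":0,"hand":1},{"ax":0,"ay":0,"az":0,"x":0,"y":0,"z":0,"hand":1}]'|tail -2
python3 go.py .5451 .2005 .0642 -.232
python3 -m inch '[{"ax":0,"ay":0,"az":0,"x":0,"y":18,"z":0,"hand":1},{"ax":0,"ay":0,"az":0,"x":0,"y":15,"z":0,"hand":1},{"ax":0,"ay":0,"az":0,"x":0,"y":9,"z":0,"hand":1},{"ax":0,"ay":0,"az":0,"x":0,"y":0,"z":0,"hand":1},{"ax":0,"ay":0,"az":0,"x":0,"y":0,"z":0,"hand":1}]'|tail -2
python3 go.py .5451 .2005 .0642 -.232
```

```text
contact_force: [0.2, -0.0, -1.9]
opening: 0.523
t 13.18 pos [0.5426 0.1974 0.1068] rotvec [ 0.009 -0.002  0.004] after-turn shift [-3.6 42.6  1.7] F [ 0.2 -0.  -1.9] open 0.523 q [ 0.17  0.23  1.91 -0.    1.01  1.98]
contact_force: [1.0, 0.2, -0.5]
opening: 0.524
t 13.6 pos [0.5466 0.1989 0.0706] rotvec [-0.    -0.002 -0.   ] after-turn shift [-1.2  6.4 -1.8] F [ 1.   0.2 -0.5] open 0.524 q [ 0.17  0.28  1.92 -0.    0.93  1.98]
```

```bash
python3 -m inch '[{"ax":0,"ay":0,"az":0,"x":-1,"y":3,"z":-2,"hand":1},{"ax":0,"ay":0,"az":0,"x":0,"y":2,"z":0,"hand":1},{"ax":0,"ay":0,"az":0,"x":0,"y":0,"z":0,"hand":1},{"ax":0,"ay":0,"az":0,"x":0,"y":0,"z":0,"hand":1}]'|tail -2
python3 -m inch '[{"ax":0,"ay":0,"az":0,"x":0,"y":1.5,"z":0,"hand":1},{"ax":0,"ay":0,"az":0,"x":0,"y":0,"z":0,"hand":1},{"ax":0,"ay":0,"az":0,"x":0,"y":0,"z":0,"hand":1}]'|tail -2
python3 go.py .5451 .2005 .0642 -.232
```

```text
contact_force: [-0.1, -0.6, -0.6]
opening: 0.522
contact_force: [-0.7, -0.0, 1.6]
opening: 0.525
t 14.18 pos [0.545  0.201  0.0641] rotvec [-0.001 -0.001 -0.   ] after-turn shift [ 0.4 -0.1  0.2] F [-0.7 -0.   1.6] open 0.525 q [0.18 0.29 1.93 0.   0.92 1.98]
```

```bash
python3 -m inch '[{"ax":0,"ay":0,"az":0,"x":0,"y":0,"z":0,"hand":0.3},{"ax":0,"ay":0,"az":0,"x":0,"y":0,"z":0,"hand":-1},{"ax":0,"ay":0,"az":0,"x":0,"y":0,"z":0,"hand":-1},{"ax":0,"ay":0,"az":0,"x":0,"y":0,"z":0,"hand":-1},{"ax":0,"ay":0,"az":0,"x":0,"y":0,"z":0,"hand":-1}]'|tail -2
python3 -m inch '[{"ax":0,"ay":0,"az":0,"x":0,"y":-5,"z":0,"hand":-1},{"ax":0,"ay":0,"az":0,"x":0,"y":-30,"z":0,"hand":-1},{"ax":0,"ay":0,"az":0,"x":0,"y":-38,"z":0,"hand":-1},{"ax":0,"ay":0,"az":0,"x":0,"y":-38,"z":0,"hand":-1},{"ax":0,"ay":0,"az":0,"x":0,"y":-30,"z":0,"hand":-1}]'|tail -2
python3 -m inch '[{"ax":0,"ay":-0.09,"az":0,"x":0,"y":0,"z":0,"hand":-1},{"ax":0,"ay":-0.09,"az":0,"x":0,"y":0,"z":0,"hand":-1},{"ax":0,"ay":-0.09,"az":0,"x":0,"y":0,"z":0,"hand":-1},{"ax":0,"ay":-0.09,"az":0,"x":0,"y":0,"z":0,"hand":-1},{"ax":0,"ay":-0.09,"az":0,"x":0,"y":0,"z":0,"hand":-1}]'|tail -2
python3 go.py .577 -.208 .2 .217
```

```text
contact_force: [-0.4, 0.3, 0.1]
opening: 1.0
contact_force: [0.3, 0.2, -0.4]
opening: 0.998
contact_force: [-0.1, -0.9, -0.8]
opening: 1.001
t 15.43 pos [0.5444 0.2008 0.2047] rotvec [-0.     0.004  0.   ] after-turn shift [406.2   4.7 -56.2] F [-0.1 -0.9 -0.8] open 1.001 q [ 0.18  0.11  1.85 -0.    1.18  1.53]
```

```bash
python3 -m inch '[{"ax":0,"ay":0,"az":0,"x":37,"y":0,"z":-5,"hand":-1},{"ax":0,"ay":0,"az":0,"x":37,"y":0,"z":-5,"hand":-1},{"ax":0,"ay":0,"az":0,"x":37,"y":0,"z":-5,"hand":-1},{"ax":0,"ay":0,"az":0,"x":37,"y":0,"z":-5,"hand":-1},{"ax":0,"ay":0,"az":0,"x":37,"y":0,"z":-5,"hand":-1}]'|tail -1
python3 -m inch '[{"ax":0,"ay":0,"az":0,"x":37,"y":0,"z":-5,"hand":-1},{"ax":0,"ay":0,"az":0,"x":37,"y":0,"z":-5,"hand":-1},{"ax":0,"ay":0,"az":0,"x":37,"y":0,"z":-5,"hand":-1},{"ax":0,"ay":0,"az":0,"x":37,"y":0,"z":-5,"hand":-1},{"ax":0,"ay":0,"az":0,"x":37,"y":0,"z":-5,"hand":-1}]'|tail -1
python3 -m inch '[{"ax":0,"ay":0,"az":0,"x":36,"y":5,"z":-6,"hand":-1},{"ax":0,"ay":0,"az":0,"x":0,"y":0,"z":0,"hand":-1},{"ax":0,"ay":0,"az":0,"x":0,"y":0,"z":0,"hand":-1},{"ax":0,"ay":0,"az":0,"x":0,"y":0,"z":0,"hand":-1}]'|tail -1
python3 go.py .577 -.208 .062 .217
python3 - <<'E'
from h import *
s=read_camera("scene")["img"]; t=read_camera("top")["img"]
cv2.imwrite("pics/g5.png",np.hstack([cv2.resize(s[60:360,110:410],(400,400)),cv2.resize(t[100:300,90:290],(400,400))])[:,:,::-1])
E
```

```text
opening: 0.996
opening: 1.0
opening: 0.999
t 16.6 pos [ 0.5769 -0.2075  0.1992] rotvec [ 0.    -0.001 -0.001] after-turn shift [  0.5 137.2  -0. ] F [-0.3  0.3 -0.2] open 0.999 q [-0.51  0.19  1.77  0.    1.18  0.84]
```

View pics/g5.png

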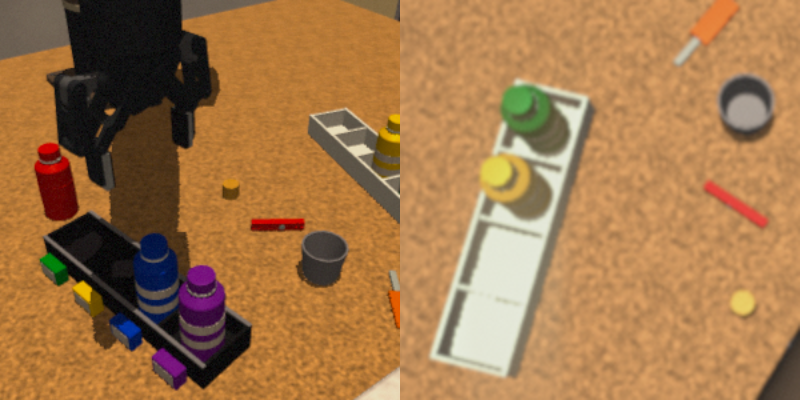

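Green and yellow stand upright in the two far compartments; blue is next and undisturbed.

```bash
python3 -m inch '[{"ax":0,"ay":0,"az":0,"x":0,"y":32,"z":0,"hand":-1},{"ax":0,"ay":0,"az":0,"x":0,"y":35,"z":0,"hand":-1},{"ax":0,"ay":0,"az":0,"x":0,"y":35,"z":0,"hand":-1},{"ax":0,"ay":0,"az":0,"x":0,"y":25,"z":0,"hand":-1},{"ax":0,"ay":0,"az":0,"x":0,"y":10,"z":0,"hand":-1}]'|tail -2
python3 -m inch '[{"ax":0,"ay":0,"az":0,"x":0,"y":0,"z":0,"hand":-1},{"ax":0,"ay":0,"az":0,"x":0,"y":0,"z":0,"hand":-1},{"ax":0,"ay":0,"az":0,"x":0,"y":0,"z":0,"hand":1},{"ax":0,"ay":0,"az":0,"x":0,"y":0,"z":0,"hand":1},{"ax":0,"ay":0,"az":0,"x":0,"y":0,"z":0,"hand":1}]' 50|tail -2
python3 -m inch '[{"ax":0,"ay":0,"az":0,"x":0,"y":0,"z":0,"hand":1},{"ax":0,"ay":0,"az":0,"x":0,"y":0,"z":0,"hand":1},{"ax":0,"ay":0,"az":0,"x":0,"y":0,"z":0,"hand":1},{"ax":0,"ay":0,"az":0,"x":0,"y":0,"z":0,"hand":1},{"ax":0,"ay":0,"az":0,"x":0,"y":0,"z":0,"hand":1}]'|tail -2
python3 go.py .577 -.208 .062 .217
```

```text
contact_force: [-1.5, 0.8, -1.0]
opening: 1.003
contact_force: [-0.1, 0.0, -0.8]
opening: 0.606
contact_force: [0.1, -0.4, 6.1]
opening: 0.526
t 17.95 pos [ 0.5786 -0.2086  0.0647] rotvec [-0.003 -0.     0.002] after-turn shift [-0.9  2.7 -1.5] F [ 0.1 -0.4  6.1] open 0.526 q [-0.51  0.36  1.84  0.    0.94  0.84]
```

```bash
python3 -m inch '[{"ax":0,"ay":0,"az":0,"x":0,"y":-10,"z":0,"hand":1},{"ax":0,"ay":0,"az":0,"x":0,"y":-25,"z":0,"hand":1},{"ax":0,"ay":0,"az":0,"x":0,"y":-35,"z":0,"hand":1},{"ax":0,"ay":0,"az":0,"x":0,"y":-35,"z":0,"hand":1},{"ax":0,"ay":0,"az":0,"x":0,"y":-35,"z":0,"hand":1}]'|tail -2
python3 -m inch '[{"ax":0,"ay":0.09,"az":0,"x":0,"y":-10,"z":0,"hand":1},{"ax":0,"ay":0.09,"az":0,"x":0,"y":0,"z":0,"hand":1},{"ax":0,"ay":0.09,"az":0,"x":0,"y":0,"z":0,"hand":1},{"ax":0,"ay":0.09,"az":0,"x":0,"y":0,"z":0,"hand":1},{"ax":0,"ay":0.09,"az":0,"x":0,"y":0,"z":0,"hand":1}]'|tail -2
python3 go.py .4789 .2161 .21 -.232
```

```text
contact_force: [1.9, -0.5, -0.0]
opening: 0.522
contact_force: [0.2, 0.3, -2.6]
opening: 0.523
t 18.78 pos [ 0.5765 -0.2074  0.2121] rotvec [ 0.001 -0.006 -0.   ] after-turn shift [-389.7    2.1 -192.3] F [ 0.2  0.3 -2.6] open 0.523 q [-0.51  0.18  1.76 -0.    1.2   1.3 ]
```

```bash
python3 -m inch '[{"ax":0,"ay":0,"az":0,"x":-15,"y":0,"z":-7,"hand":1},{"ax":0,"ay":0,"az":0,"x":-27,"y":0,"z":-13,"hand":1},{"ax":0,"ay":0,"az":0,"x":-34,"y":0,"z":-17,"hand":1},{"ax":0,"ay":0,"az":0,"x":-34,"y":0,"z":-17,"hand":1},{"ax":0,"ay":0,"az":0,"x":-34,"y":0,"z":-17,"hand":1}]' |tail -1
python3 -m inch '[{"ax":0,"ay":0,"az":0,"x":-34,"y":0,"z":-17,"hand":1},{"ax":0,"ay":0,"az":0,"x":-34,"y":0,"z":-17,"hand":1},{"ax":0,"ay":0,"az":0,"x":-34,"y":0,"z":-17,"hand":1},{"ax":0,"ay":0,"az":0,"x":-34,"y":0,"z":-17,"hand":1},{"ax":0,"ay":0,"az":0,"x":-34,"y":0,"z":-17,"hand":1}]' |tail -1
python3 -m inch '[{"ax":0,"ay":0,"az":0,"x":-34,"y":0,"z":-17,"hand":1},{"ax":0,"ay":0,"az":0,"x":-28,"y":0,"z":-13,"hand":1},{"ax":0,"ay":0,"az":0,"x":-14,"y":0,"z":-6,"hand":1},{"ax":0,"ay":0,"az":0,"x":0,"y":0,"z":0,"hand":1},{"ax":0,"ay":0,"az":0,"x":0,"y":0,"z":0,"hand":1}]'|tail -2
python3 go.py .4789 .2161 .0647 -.232
```

```text
opening: 0.523
opening: 0.518
contact_force: [-0.3, 0.0, -0.8]
opening: 0.528
t 20.03 pos [0.4792 0.2169 0.212 ] rotvec [0.001 0.003 0.001] after-turn shift [ 8.000e-01  1.473e+02 -1.000e-01] F [-0.3  0.  -0.8] open 0.528 q [ 0.23 -0.02  1.97 -0.    1.19  2.03]
```

```bash
python3 -m inch '[{"ax":0,"ay":0,"az":0,"x":1,"y":20,"z":0,"hand":1},{"ax":0,"ay":0,"az":0,"x":0,"y":35,"z":0,"hand":1},{"ax":0,"ay":0,"az":0,"x":0,"y":30,"z":0,"hand":1},{"ax":0,"ay":0,"az":0,"x":0,"y":15,"z":0,"hand":1},{"ax":0,"ay":0,"az":0,"x":0,"y":0,"z":0,"hand":1}]'|tail -2
python3 -m inch '[{"ax":0,"ay":0,"az":0,"x":0,"y":18,"z":0,"hand":1},{"ax":0,"ay":0,"az":0,"x":0,"y":15,"z":0,"hand":1},{"ax":0,"ay":0,"az":0,"x":0,"y":9,"z":0,"hand":1},{"ax":0,"ay":0,"az":0,"x":0,"y":0,"z":0,"hand":1},{"ax":0,"ay":0,"az":0,"x":0,"y":0,"z":0,"hand":1}]'|tail -2
python3 go.py .4789 .2161 .0647 -.232
```

```text
contact_force: [-0.1, -0.6, -2.1]
opening: 0.525
contact_force: [0.8, 1.0, -1.0]
opening: 0.528
t 20.87 pos [0.4807 0.2147 0.071 ] rotvec [-0.    -0.002 -0.   ] after-turn shift [-0.9  6.3 -2. ] F [ 0.8  1.  -1. ] open 0.528 q [ 0.23  0.17  2.06 -0.    0.91  2.03]
```

```bash
python3 -m inch '[{"ax":0,"ay":0,"az":0,"x":-1,"y":3,"z":-2,"hand":1},{"ax":0,"ay":0,"az":0,"x":0,"y":2,"z":0,"hand":1},{"ax":0,"ay":0,"az":0,"x":0,"y":0,"z":0,"hand":1},{"ax":0,"ay":0,"az":0,"x":0,"y":0,"z":0,"hand":1}]'|tail -2
python3 -m inch '[{"ax":0,"ay":0,"az":0,"x":0,"y":1.5,"z":0,"hand":1},{"ax":0,"ay":0,"az":0,"x":0,"y":0,"z":0,"hand":1},{"ax":0,"ay":0,"az":0,"x":0,"y":0,"z":0,"hand":1}]'|tail -2
python3 go.py .4789 .2161 .0647 -.232
```

```text
contact_force: [0.1, 0.7, -1.2]
opening: 0.523
contact_force: [-0.8, 0.1, 3.2]
opening: 0.524
t 21.45 pos [0.4791 0.2168 0.0647] rotvec [-0.001 -0.001 -0.001] after-turn shift [ 0.7  0.  -0.1] F [-0.8  0.1  3.2] open 0.524 q [0.23 0.18 2.06 0.   0.9  2.04]
```

Floor contact. Release, lift, turn for purple.

```bash
python3 -m inch '[{"ax":0,"ay":0,"az":0,"x":0,"y":0,"z":0,"hand":0.3},{"ax":0,"ay":0,"az":0,"x":0,"y":0,"z":0,"hand":-1},{"ax":0,"ay":0,"az":0,"x":0,"y":0,"z":0,"hand":-1},{"ax":0,"ay":0,"az":0,"x":0,"y":0,"z":0,"hand":-1},{"ax":0,"ay":0,"az":0,"x":0,"y":0,"z":0,"hand":-1}]'|tail -2
python3 -m inch '[{"ax":0,"ay":0,"az":0,"x":0,"y":-5,"z":0,"hand":-1},{"ax":0,"ay":0,"az":0,"x":0,"y":-30,"z":0,"hand":-1},{"ax":0,"ay":0,"az":0,"x":0,"y":-38,"z":0,"hand":-1},{"ax":0,"ay":0,"az":0,"x":0,"y":-38,"z":0,"hand":-1},{"ax":0,"ay":0,"az":0,"x":0,"y":-30,"z":0,"hand":-1}]'|tail -2
python3 -m inch '[{"ax":0,"ay":-0.09,"az":0,"x":0,"y":0,"z":0,"hand":-1},{"ax":0,"ay":-0.09,"az":0,"x":0,"y":0,"z":0,"hand":-1},{"ax":0,"ay":-0.09,"az":0,"x":0,"y":0,"z":0,"hand":-1},{"ax":0,"ay":-0.09,"az":0,"x":0,"y":0,"z":0,"hand":-1},{"ax":0,"ay":-0.09,"az":0,"x":0,"y":0,"z":0,"hand":-1}]'|tail -2
python3 go.py .643 -.194 .2 .217
```

```text
contact_force: [0.1, -1.4, 0.2]
opening: 1.003
contact_force: [1.2, -0.5, 0.3]
opening: 0.999
contact_force: [-0.3, 0.3, 0.5]
opening: 1.002
t 22.7 pos [0.4785 0.2165 0.2052] rotvec [-0.     0.004  0.   ] after-turn shift [436.3   5.2  72.3] F [-0.3  0.3  0.5] open 1.002 q [ 0.23 -0.01  1.98 -0.    1.17  1.58]
```

```bash
python3 -m inch '[{"ax":0,"ay":0,"az":0,"x":36,"y":0,"z":6,"hand":-1},{"ax":0,"ay":0,"az":0,"x":36,"y":0,"z":6,"hand":-1},{"ax":0,"ay":0,"az":0,"x":36,"y":0,"z":6,"hand":-1},{"ax":0,"ay":0,"az":0,"x":36,"y":0,"z":6,"hand":-1},{"ax":0,"ay":0,"az":0,"x":36,"y":0,"z":6,"hand":-1}]'|tail -1
python3 -m inch '[{"ax":0,"ay":0,"az":0,"x":36,"y":0,"z":6,"hand":-1},{"ax":0,"ay":0,"az":0,"x":36,"y":0,"z":6,"hand":-1},{"ax":0,"ay":0,"az":0,"x":36,"y":0,"z":6,"hand":-1},{"ax":0,"ay":0,"az":0,"x":36,"y":0,"z":6,"hand":-1},{"ax":0,"ay":0,"az":0,"x":36,"y":0,"z":6,"hand":-1}]'|tail -1
python3 -m inch '[{"ax":0,"ay":0,"az":0,"x":38,"y":2,"z":6,"hand":-1},{"ax":0,"ay":0,"az":0,"x":38,"y":3,"z":6,"hand":-1},{"ax":0,"ay":0,"az":0,"x":0,"y":0,"z":0,"hand":-1},{"ax":0,"ay":0,"az":0,"x":0,"y":0,"z":0,"hand":-1},{"ax":0,"ay":0,"az":0,"x":0,"y":0,"z":0,"hand":-1}]'|tail -1
python3 go.py .643 -.194 .062 .217
python3 - <<'E'
from h import *
s=read_camera("scene")["img"]; t=read_camera("top")["img"]
cv2.imwrite("pics/g6.png",np.hstack([cv2.resize(s[60:360,110:410],(400,400)),cv2.resize(t[100:300,90:290],(400,400))])[:,:,::-1])
E
```

```text
opening: 0.999
opening: 1.002
opening: 0.995
t 23.95 pos [ 0.6423 -0.1935  0.1995] rotvec [ 0.001 -0.001 -0.001] after-turn shift [  0.6 137.5   0.6] F [-0.3  0.1  0. ] open 0.995 q [-0.44  0.31  1.62  0.    1.21  0.91]
```

View pics/g6.png

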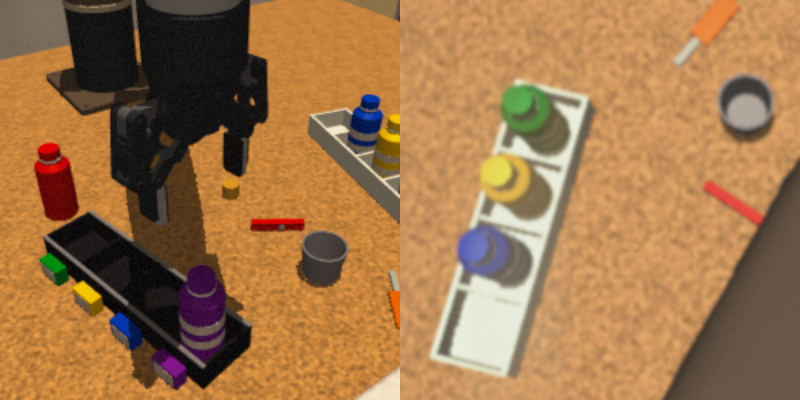

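Three bottles are upright in the rack, in order (green, yellow, blue from the far end). Purple is next.

```bash
python3 -m inch '[{"ax":0,"ay":0,"az":0,"x":0,"y":32,"z":0,"hand":-1},{"ax":0,"ay":0,"az":0,"x":0,"y":35,"z":0,"hand":-1},{"ax":0,"ay":0,"az":0,"x":0,"y":35,"z":0,"hand":-1},{"ax":0,"ay":0,"az":0,"x":0,"y":25,"z":0,"hand":-1},{"ax":0,"ay":0,"az":0,"x":0,"y":10,"z":0,"hand":-1}]'|tail -2
python3 -m inch '[{"ax":0,"ay":0,"az":0,"x":0,"y":0,"z":0,"hand":-1},{"ax":0,"ay":0,"az":0,"x":0,"y":0,"z":0,"hand":-1},{"ax":0,"ay":0,"az":0,"x":0,"y":0,"z":0,"hand":1},{"ax":0,"ay":0,"az":0,"x":0,"y":0,"z":0,"hand":1},{"ax":0,"ay":0,"az":0,"x":0,"y":0,"z":0,"hand":1}]' 50|tail -2
python3 -m inch '[{"ax":0,"ay":0,"az":0,"x":0,"y":0,"z":0,"hand":1},{"ax":0,"ay":0,"az":0,"x":0,"y":0,"z":0,"hand":1},{"ax":0,"ay":0,"az":0,"x":0,"y":0,"z":0,"hand":1},{"ax":0,"ay":0,"az":0,"x":0,"y":0,"z":0,"hand":1},{"ax":0,"ay":0,"az":0,"x":0,"y":0,"z":0,"hand":1}]'|tail -2
python3 go.py .643 -.194 .062 .217
```

```text
contact_force: [-0.8, -0.0, -0.8]
opening: 0.999
contact_force: [-0.3, -0.9, -0.2]
opening: 0.605
contact_force: [0.0, 1.7, 6.4]
opening: 0.522
t 25.3 pos [ 0.6441 -0.1942  0.0654] rotvec [-0.003 -0.     0.002] after-turn shift [-0.5  3.4 -1. ] F [0.  1.7 6.4] open 0.522 q [-0.44  0.46  1.69  0.    0.98  0.91]
```

```bash
python3 -m inch '[{"ax":0,"ay":0,"az":0,"x":0,"y":-10,"z":0,"hand":1},{"ax":0,"ay":0,"az":0,"x":0,"y":-25,"z":0,"hand":1},{"ax":0,"ay":0,"az":0,"x":0,"y":-35,"z":0,"hand":1},{"ax":0,"ay":0,"az":0,"x":0,"y":-35,"z":0,"hand":1},{"ax":0,"ay":0,"az":0,"x":0,"y":-35,"z":0,"hand":1}]'|tail -2
python3 -m inch '[{"ax":0,"ay":0.09,"az":0,"x":0,"y":-10,"z":0,"hand":1},{"ax":0,"ay":0.09,"az":0,"x":0,"y":0,"z":0,"hand":1},{"ax":0,"ay":0.09,"az":0,"x":0,"y":0,"z":0,"hand":1},{"ax":0,"ay":0.09,"az":0,"x":0,"y":0,"z":0,"hand":1},{"ax":0,"ay":0.09,"az":0,"x":0,"y":0,"z":0,"hand":1}]'|tail -2
python3 go.py .4127 .2318 .21 -.232
```

```text
contact_force: [1.8, -0.2, -2.1]
opening: 0.524
contact_force: [-0.3, 0.3, -0.9]
opening: 0.521
t 26.13 pos [ 0.642  -0.1937  0.2125] rotvec [ 0.001 -0.006 -0.   ] after-turn shift [-361.4    2.5 -321. ] F [-0.3  0.3 -0.9] open 0.521 q [-0.44  0.3   1.61 -0.    1.23  1.36]
```

```bash
python3 -m inch '[{"ax":0,"ay":0,"az":0,"x":-12,"y":0,"z":-11,"hand":1},{"ax":0,"ay":0,"az":0,"x":-22,"y":0,"z":-19,"hand":1},{"ax":0,"ay":0,"az":0,"x":-29,"y":0,"z":-26,"hand":1},{"ax":0,"ay":0,"az":0,"x":-29,"y":0,"z":-26,"hand":1},{"ax":0,"ay":0,"az":0,"x":-29,"y":0,"z":-26,"hand":1}]' |tail -1
python3 -m inch '[{"ax":0,"ay":0,"az":0,"x":-29,"y":0,"z":-26,"hand":1},{"ax":0,"ay":0,"az":0,"x":-29,"y":0,"z":-26,"hand":1},{"ax":0,"ay":0,"az":0,"x":-29,"y":0,"z":-26,"hand":1},{"ax":0,"ay":0,"az":0,"x":-29,"y":0,"z":-26,"hand":1},{"ax":0,"ay":0,"az":0,"x":-29,"y":0,"z":-26,"hand":1}]' |tail -1
python3 -m inch '[{"ax":0,"ay":0,"az":0,"x":-29,"y":0,"z":-26,"hand":1},{"ax":0,"ay":0,"az":0,"x":-29,"y":0,"z":-26,"hand":1},{"ax":0,"ay":0,"az":0,"x":-25,"y":0,"z":-21,"hand":1},{"ax":0,"ay":0,"az":0,"x":-12,"y":0,"z":-10,"hand":1},{"ax":0,"ay":0,"az":0,"x":0,"y":0,"z":0,"hand":1}]'|tail -2
python3 -m inch '[{"ax":0,"ay":0,"az":0,"x":0,"y":0,"z":0,"hand":1}]'|tail -1
python3 go.py .4127 .2318 .0654 -.232
```

```text
opening: 0.524
opening: 0.52
contact_force: [-0.2, -0.1, -2.3]
opening: 0.527
opening: 0.525
t 27.47 pos [0.4131 0.2319 0.2127] rotvec [0.    0.001 0.001] after-turn shift [  0.2 147.3  -0.3] F [-0.1 -0.6 -2.6] open 0.525 q [ 0.3  -0.14  2.09 -0.    1.2   2.1 ]
```

```bash
python3 -m inch '[{"ax":0,"ay":0,"az":0,"x":0,"y":20,"z":0,"hand":1},{"ax":0,"ay":0,"az":0,"x":0,"y":35,"z":0,"hand":1},{"ax":0,"ay":0,"az":0,"x":0,"y":30,"z":0,"hand":1},{"ax":0,"ay":0,"az":0,"x":0,"y":15,"z":0,"hand":1},{"ax":0,"ay":0,"az":0,"x":0,"y":0,"z":0,"hand":1}]'|tail -2
python3 -m inch '[{"ax":0,"ay":0,"az":0,"x":0,"y":18,"z":0,"hand":1},{"ax":0,"ay":0,"az":0,"x":0,"y":15,"z":0,"hand":1},{"ax":0,"ay":0,"az":0,"x":0,"y":9,"z":0,"hand":1},{"ax":0,"ay":0,"az":0,"x":0,"y":0,"z":0,"hand":1},{"ax":0,"ay":0,"az":0,"x":0,"y":0,"z":0,"hand":1}]'|tail -2
python3 go.py .4127 .2318 .0654 -.232
```

```text
contact_force: [0.5, 0.3, -1.5]
opening: 0.525
contact_force: [-0.9, -0.7, -1.4]
opening: 0.522
t 28.3 pos [0.4145 0.2313 0.0715] rotvec [-0.    -0.002 -0.   ] after-turn shift [-0.1  6.1 -1.8] F [-0.9 -0.7 -1.4] open 0.522 q [ 0.29  0.06  2.18 -0.    0.9   2.1 ]
```

```bash
python3 -m inch '[{"ax":0,"ay":0,"az":0,"x":0,"y":3,"z":-1,"hand":1},{"ax":0,"ay":0,"az":0,"x":0,"y":2,"z":0,"hand":1},{"ax":0,"ay":0,"az":0,"x":0,"y":0,"z":0,"hand":1},{"ax":0,"ay":0,"az":0,"x":0,"y":0,"z":0,"hand":1}]'|tail -2
python3 -m inch '[{"ax":0,"ay":0,"az":0,"x":0,"y":1.5,"z":0,"hand":1},{"ax":0,"ay":0,"az":0,"x":0,"y":0,"z":0,"hand":1},{"ax":0,"ay":0,"az":0,"x":0,"y":0,"z":0,"hand":1}]'|tail -2
python3 go.py .4127 .2318 .0654 -.232
```

```text
contact_force: [0.7, -0.7, -1.4]
opening: 0.523
contact_force: [-1.8, -0.9, 5.0]
opening: 0.525
t 28.88 pos [0.4134 0.2321 0.0654] rotvec [-0.001 -0.001 -0.001] after-turn shift [ 0.5 -0.  -0.6] F [-1.8 -0.9  5. ] open 0.525 q [ 0.3   0.07  2.18 -0.    0.88  2.1 ]
```

```bash
python3 -m inch '[{"ax":0,"ay":0,"az":0,"x":0,"y":0,"z":0,"hand":0.3},{"ax":0,"ay":0,"az":0,"x":0,"y":0,"z":0,"hand":-1},{"ax":0,"ay":0,"az":0,"x":0,"y":0,"z":0,"hand":-1},{"ax":0,"ay":0,"az":0,"x":0,"y":0,"z":0,"hand":-1},{"ax":0,"ay":0,"az":0,"x":0,"y":0,"z":0,"hand":-1}]'|tail -2
python3 -m inch '[{"ax":0,"ay":0,"az":0,"x":0,"y":-5,"z":0,"hand":-1},{"ax":0,"ay":0,"az":0,"x":0,"y":-30,"z":0,"hand":-1},{"ax":0,"ay":0,"az":0,"x":0,"y":-38,"z":0,"hand":-1},{"ax":0,"ay":0,"az":0,"x":0,"y":-38,"z":0,"hand":-1},{"ax":0,"ay":0,"az":0,"x":0,"y":-30,"z":0,"hand":-1}]'|tail -2
python3 -m inch '[{"ax":0,"ay":0,"az":0,"x":36,"y":0,"z":0,"hand":-1},{"ax":0,"ay":0,"az":0,"x":36,"y":0,"z":6,"hand":-1},{"ax":0,"ay":0,"az":0,"x":36,"y":0,"z":6,"hand":-1},{"ax":0,"ay":0,"az":0,"x":36,"y":0,"z":6,"hand":-1},{"ax":0,"ay":0,"az":0,"x":36,"y":0,"z":6,"hand":-1}]'|tail -1
python3 -m inch '[{"ax":0,"ay":0,"az":0,"x":36,"y":0,"z":6,"hand":-1},{"ax":0,"ay":0,"az":0,"x":36,"y":0,"z":6,"hand":-1},{"ax":0,"ay":0,"az":0,"x":36,"y":0,"z":6,"hand":-1},{"ax":0,"ay":0,"az":0,"x":0,"y":0,"z":0,"hand":-1},{"ax":0,"ay":0,"az":0,"x":0,"y":0,"z":0,"hand":-1}]'|tail -3
python3 - <<'E'
from h import *
s=read_camera("scene")["img"]; t=read_camera("top")["img"]
cv2.imwrite("pics/end.png",np.hstack([cv2.resize(s[60:360,200:500],(400,400)),cv2.resize(t[100:300,90:290],(400,400))])[:,:,::-1])
E
```

```text
contact_force: [0.4, 0.0, 0.1]
opening: 1.003
contact_force: [0.7, 0.5, 0.5]
opening: 0.995
opening: 0.996
tcp_rot: [0.437, -0.556, 0.556, -0.437]
contact_force: [-0.2, 0.1, -0.5]
opening: 1.001
```

View pics/end.png

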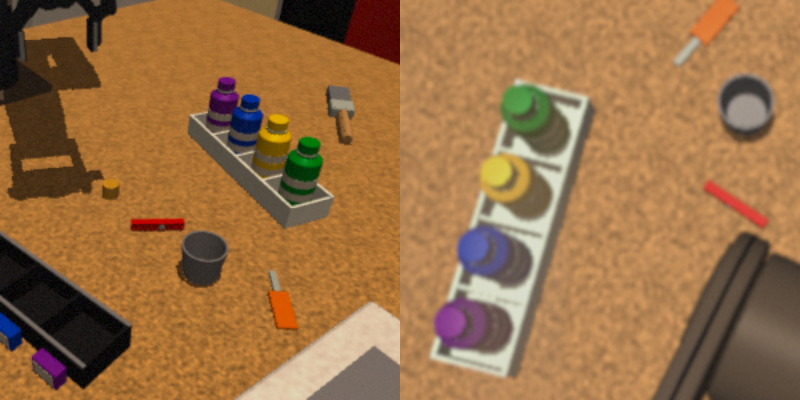

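All four bottles stand upright in the rack: purple, blue, yellow, green from near to far.

```bash
python3 -c "
from plant import *
sign_off(); print(get_state()['time'])"
```

```text
the job is handed in; nothing more can be done
the job is handed in; nothing more can be done
```

All four bottles are in the white rack in reverse order and the job is handed in. From farthest to nearest they are green, yellow, blue, purple. The robot finished at about 31 s of the 125 s allowed.

- **Placing:** I lowered each bottle until the force reading showed it on the compartment floor. That happened within about 0.1 mm of the height at which I had picked it up. I then let go and lifted straight off.
- **Final check:** The last pictures from both cameras show all four upright, each in its own compartment. The gripper is open and clear of everything, with the force reading near zero. The red look-alike and the tag blocks were not touched.
- **Disagreement:** The two cameras differed by about 3 px (roughly 5 mm) on the cap positions. I used the top camera's values, and the compartments leave about 9 mm around each bottle.

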